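# Release a filter cassette from the microscope filter unit

## Robot

A 6-joint arm with a two-finger parallel gripper is mounted at the origin on the work surface. World frame = base frame: x ahead of the robot, y to its left, z up, the work surface at z = 0. Lengths are in m, angles in rad, forces in N, time in s.
With the tool pointing down it reaches from about 0.35 to 0.775 m from the base axis. Payload 5.5 kg.
Tool frame: the origin (TCP) lies at the very end of the fingers, on their centre line; the grasp point (between the pads) lies 19 mm behind it; x points along the fingers, y is the direction in which the jaws open and shut, and the axes are right-handed (so a half turn about x gives the same grasp; the last joint's range is limited). The gripper opens to 85 mm and grips with 20 to 120 N. Pads are 22 mm wide; open, the fingers measure 114 mm over their backs; the gripper's body (76 mm by 85 mm) begins 54 mm behind the grasp point. The pads swing forward as they close: fully open they stand 13 mm farther back than shut.
Start: joints at [1.162, 0.313, 0.046, 1.304, 0, 1.431], TCP at [0.153, 0.554, 0.231] pointing down, gripper open.
Joint ranges: [-2.76, 2.76], [-0.86, 1.69], [-1.03, 1.26], [-2.2, 2.34], [-1.47, 1.5], [-3.14, 3.14]. Speed limits (rad/s): [2.57, 2.57, 3.14, 3.14, 3.14, 3.14].

## Interface

Orientations are given as a unit quaternion [w, x, y, z].
In Python, from workcell import env gives the robot as it stands.
- The arm moves only by the tool servo_tool, never from a script. Its argument "increments" is a list of rows, each an object with "offset": the shift along the tool's x, y, z in cm, a list of three; "yaw": the turn about the tool's x in degrees. In form: [{"offset": [x, y, z], "yaw": yaw}, ...]. A call has exactly 8 rows; each row is the pose to reach, as a shift and turn from the pose commanded when the call began, along the tool's axes at that moment; what a row does not reach only later rows make up. A row lasts 1/10 s, in which the tool goes at most 50 mm and 8.59 degrees, less where a joint would pass 70% of its speed; a pose out of reach is approached as far as the arm can. A call with a gripper value outside its range is refused whole. "claw" is the opening, from 0 (shut) to 1 (fully open), set as the call begins (left out, the last holds). The fingers move at their own pace and stop on an object; "force" is the grip in N (left out, the last holds). Time passes only in rows, so rows that repeat a pose let the fingers close, or fill a call up. It gives the time, the measured TCP pose, the force and the opening at its end, in the units of the state.
- env.get_state(): the state, without advancing time (a new reading comes with each control period).
- env.read_camera(name): name is "side" or "top" or "wrist"; returns (picture, depth): 400x640x3 uint8, red, green, blue; 400x640 float32, m along the optical axis (not along the pixel's ray), 0 where there is no reading.
- env.camera_model(name): a dict with "vertical_fov" (degrees; the focal length in pixels is half the picture's height over the tangent of half this angle, whatever the lens; pixels are square), "cx", "cy" (the principal point, pixels), "world_from_camera" (4x4, takes a point from camera to world coordinates). Camera axes: x right, y up, looking along -z (the intrinsics and any distortion apply to the point x, -y, -z); pixel columns grow to the right and rows downward; lengths in m; the calibration is good to about 2 mm. A picture is of the moment at which its call begins: read the wrist's pose just before it. camera_model takes no time and is no camera call; for the wrist camera it gives the pose at the moment of the call.
- env.hand_in(): hands the job in, once; it reports no verdict.
The state is a dict: "clock": time; "joint_pos": joint angles; "qvel": joint speeds; "tau": joint torques, N m; "tcp_pos": TCP position; "orientation": TCP orientation; "wrist_force": force on the tool from outside, world axes, zero at the start; "ft_torque": the same for the moment, N m; "finger_gap": finger opening in m.
Only numpy, scipy, OpenCV 4.12 (cv2) and the standard library are available. Lean on these libraries where they do the work, as an engineer would, in place of code of your own. Each camera call takes 0.05 s, during which the arm holds its last target.

## Task

Take the orange-capped filter cassette out of the white filter unit: push it inward until its latch lets go and it springs up, let it stand there on its own, then pull it free and stand it upright in the grey tray. Then swing the wire bail over the unit and press it fully home on its two rests. Leave the blue cassette latched in its bay, and do not disturb the bottle, the beaker or the screwdriver.

Things in the scene. Friction and masses are not known exactly. Their poses are not given: they have to be found in the camera images.
- unit: White filter unit, a fixed box 130 (its x) by 270 (its y) by 115 high; origin at the centre of its underside, z up. Its flat top (deck) has two bays side by side, centred at x = 0, y = +50 and -50 mm, mouths 63 by 39; which bay holds which cassette varies. At y = +-124 stand the bail's dark pivot ears (x = 55, top z = 143) and its dark rests (x = -20, prongs to z = 138).
- deck (a point): Middle of the unit's deck, between the bays (unit x = y = 0, z = 115). Latch of both cassettes: pressed down 6 to 8 mm (5 to 10 N; it bottoms at 8 mm, cap 2 mm above the deck) and let go, a damped spring lifts the cassette in about 1 s to 24 mm above its latched height (cap 34 mm above the deck), where it stands loose. It cannot be pulled out while latched.
- cassette_orange: Cassette with an orange cap: an upright black block 60 (its x) by 36 (its y) by 75 high, 120 to 200 g, waisted to 22 (in y) from 18 to 38 above its underside. Origin at the centre of the underside; axes along the unit's. Latched: origin at unit z = 50, cap 10 mm above the deck. Sprung out (z = 74): grip its 36 mm sides, pull straight up; the underside must rise 41 mm more to clear the deck.
- cassette_blue: The same cassette with a blue cap, latched in the other bay, same latch; must stay latched.
- tray: Dark grey open tray, loose, 160 (its x) by 140 (its y) by 35 high, walls and floor 4 thick; origin at the centre of its underside; empty.
- bail (a joint): Angle of the wire bail, rad: 0 = home on its rests, level over the caps (bar 4 mm above a latched cap; it cannot close over a sprung-out one); pi/2 = upright; it starts open, leaning to the unit's +x side (1.7 to 2.0; stop at 2.1). Friction hinge: stays where it is left, moves with about 1 to 3 N at the bar.
- bail_bar (a point): Middle of the bail's cross bar (a red sleeve marks it), a round steel bar 10 mm thick and 248 long, parallel to the unit's y. It swings on a radius of 75 about the line at unit x = 55, z = 134: at angle q it is at unit x = 55 - 75 cos q, z = 134 + 75 sin q, y = 0.
- bottle: White bottle with a red cap, 64 across and 150 high, standing; origin at the centre of its underside. Bystander.
- beaker: Clear glass beaker, 72 across and 85 high, standing; origin at the centre of its underside. Bystander.
- driver: Yellow-handled screwdriver lying on the bench, about 200 long. Bystander.

How it is judged:
By the outcome, as a careful person would: the job done as asked, in the order asked, and still so for the second after the job is handed in, with the robot touching nothing.
It also fails if it takes over 72 s, if anything falls off the work surface, if the arm or the gripper's body presses on something with over 40 N, if the wrist force passes 120 N, or if a joint passes its speed limit or range.

## Working session

There is one attempt and no reset: what is moved stays moved. The work goes in short steps, Python scripts to look and compute and a tool call to move; the robot and the scene stay as the last step left them, time stands still between calls to the robot, and variables do not carry over. Pictures are saved under pics/ and viewed, and the job is handed in when it is done.

Besides the shell and the picture viewer there is one more tool, called after ">>>" by a JSON object that holds its "op" and its "data", one argument or row to a line. servo_tool: Moves the arm, as the interface text tells. Its arguments: {"type":"object","properties":{"increments":{"type":"array","items":{"type":"object","properties":{"offset":{"type":"array","items":{"type":"number"}},"yaw":{"type":"number"}}}},"claw":{"type":"number"},"force":{"type":"number"}},"required":["increments"]}

```bash
mkdir -p pics; ls
cat > h.py <<'E'
import numpy as np,cv2
from workcell import env
def snap(n,tag):
    m=env.camera_model(n); p,d=env.read_camera(n)
    cv2.imwrite(f'pics/{tag}.png',p[:,:,::-1]); np.savez(f'pics/{tag}.npz',p=p,d=d,T=np.array(m['world_from_camera']),f=200/np.tan(np.radians(m['vertical_fov'])/2),c=[m['cx'],m['cy']])
    return m
def load(t): return np.load(f'pics/{t}.npz')
def px(z,u,v,d=None,zw=None):
    f=float(z['f']);cx,cy=z['c'];T=z['T']
    r=np.array([(u-cx)/f,-(v-cy)/f,-1.])
    R=T[:3,:3]@r;o=T[:3,3]
    if zw is not None: s=(zw-o[2])/R[2]
    else:
        s=d if d is not None else float(z['d'][int(round(v)),int(round(u))])
    return o+s*R
def st():
    s=env.get_state(); return {k:np.round(s[k],4) for k in s}
E
python3 - <<'E'
from h import *
for n in ('side','top','wrist'):
    m=snap(n,n+'0'); print(n,{k:np.round(v,3).tolist() if not isinstance(v,str) else v for k,v in m.items()})
print(st())
E
```

```text
pics
side {'vertical_fov': 43.267, 'cx': 322.343, 'cy': 193.857, 'world_from_camera': [[0.905, 0.263, -0.334, 0.125], [-0.425, 0.517, -0.743, -0.93], [-0.022, 0.814, 0.58, 0.818], [0.0, 0.0, 0.0, 1.0]]}
top {'vertical_fov': 53.182, 'cx': 319.77, 'cy': 202.55, 'world_from_camera': [[0.005, 0.989, -0.146, 0.383], [-1.0, 0.007, 0.01, -0.032], [0.01, 0.146, 0.989, 1.137], [0.0, 0.0, 0.0, 1.0]]}
wrist {'vertical_fov': 59.965, 'cx': 315.079, 'cy': 204.981, 'world_from_camera': [[0.266, -0.928, -0.262, 0.086], [0.964, 0.256, 0.074, 0.574], [-0.002, -0.272, 0.962, 0.371], [0.0, 0.0, 0.0, 1.0]]}
{'clock': np.float64(0.15), 'joint_pos': array([ 1.1624,  0.3139,  0.0452,  1.3036, -0.    ,  1.4312]), 'qvel': array([-0.0002, -0.0022,  0.004 ,  0.0001, -0.0013, -0.0003]), 'tau': array([ 2.90000e-03, -4.81067e+01,  2.98814e+01,  1.39000e-02,
       -1.00000e-04, -0.00000e+00]), 'tcp_pos': array([0.1526, 0.554 , 0.2306]), 'orientation': array([ 0.7006,  0.0942,  0.7009, -0.0952]), 'wrist_force': array([-0.2761,  0.4833,  0.1256]), 'ft_torque': array([ 0.032 ,  0.0137, -0.0121]), 'finger_gap': np.float64(0.0852)}
```

View pics/side0.png

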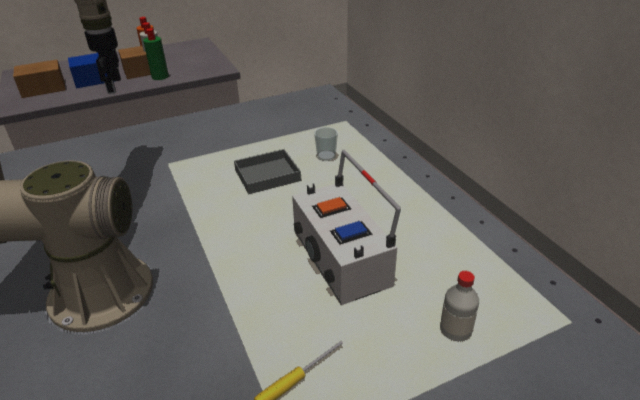

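View pics/top0.png

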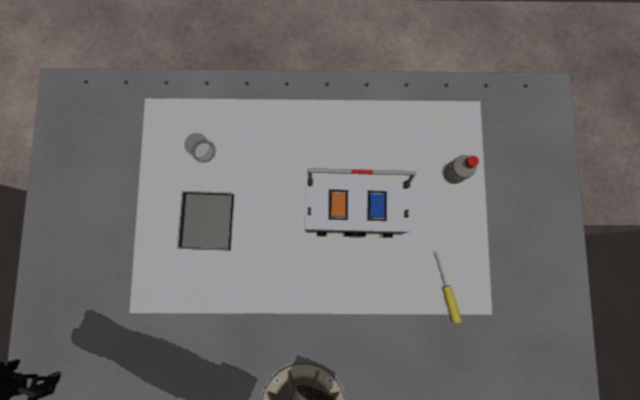

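Run:
```python
from h import *
z=load('top0');p=z['p'][140:270,160:500][:,:,::-1]
cv2.imwrite('pics/topc.png',cv2.resize(p[:, 130:270],None,fx=5,fy=4.6,interpolation=cv2.INTER_CUBIC))
cv2.imwrite('pics/topl.png',cv2.resize(z['p'][120:260,160:260][:,:,::-1],None,fx=4,fy=4,interpolation=cv2.INTER_CUBIC))
z2=load('side0')
cv2.imwrite('pics/sidec.png',cv2.resize(z2['p'][110:310,220:420][:,:,::-1],None,fx=3,fy=3,interpolation=cv2.INTER_CUBIC))
# color centroids
for t,z in(('top',z),('side',z2)):
    hsv=cv2.cvtColor(z['p'],cv2.COLOR_RGB2HSV)
    for n,lo,hi,zw in(('or',(6,180,120),(14,255,255),.125),('bl',(105,150,80),(125,255,255),.125),('red',(0,200,120),(4,255,255),None)):
        m=cv2.inRange(hsv,lo,hi); k,l,s,c=cv2.connectedComponentsWithStats(m)
        for i in range(1,k):
            if s[i,4]>15:
                print(t,n,s[i],c[i].round(1),'plane',px(z,*c[i],zw=zw).round(4) if zw else '', 'depth',px(z,*c[i]).round(4))
```

```text
top bl [370 195  15  22 329] [377.  205.5] plane [ 0.5258 -0.188   0.125 ] depth [ 0.5255 -0.1876  0.1275]
side or [137  26   6   4  17] [139.4  27.8] plane [0.3366 1.5045 0.125 ] depth [0.3259 1.3815 0.16  ]
side or [318 198  28  14 222] [331.3 204.5] plane [ 0.5252 -0.0897  0.125 ] depth [ 0.5259 -0.0882  0.1237]
side bl [ 68  53  30  14 264] [82.5 59.9] plane [0.0737 1.1946 0.125 ] depth [0.0716 1.2837 0.0959]
side bl [336 222  31  16 281] [350.7 229.4] plane [ 0.5232 -0.1893  0.125 ] depth [ 0.5227 -0.1902  0.1258]
side red [459 272  14  10  88] [466.1 276.4] plane  depth [ 0.6369 -0.4296  0.1476]
```

View pics/topc.png

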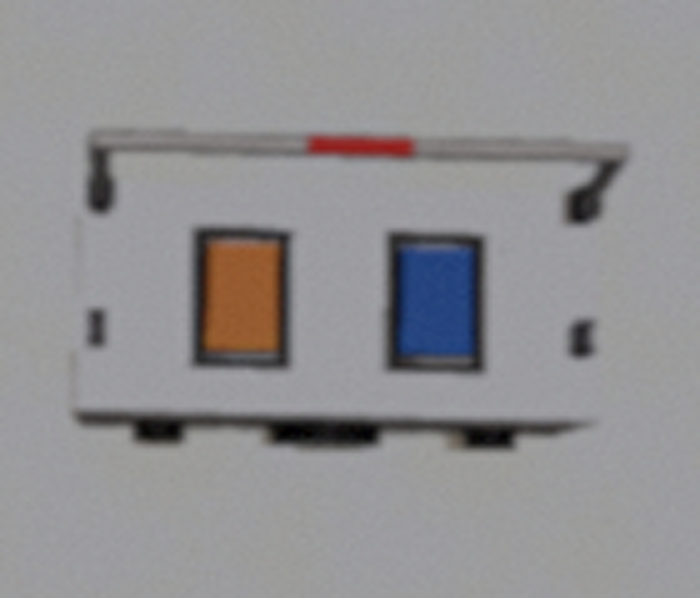

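View pics/topl.png

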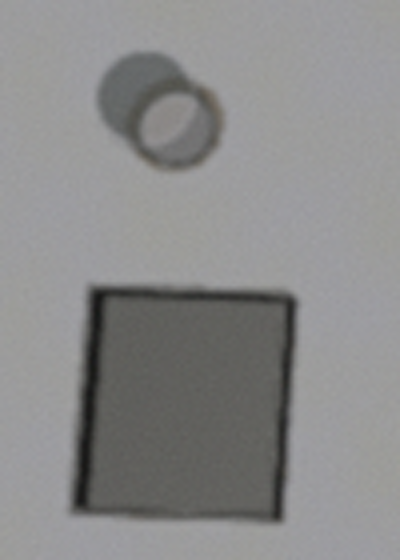

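View pics/sidec.png

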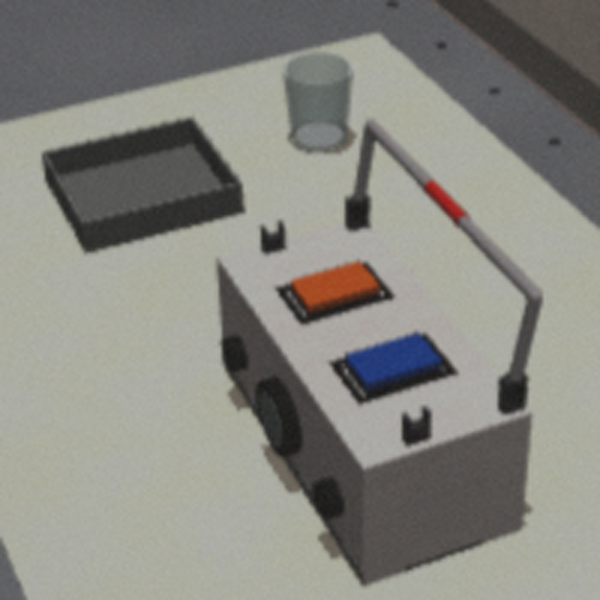

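```bash
cat >> h.py <<'E'
from scipy.spatial.transform import Rotation as Ro
def Rt(s=None):
    s=s or env.get_state(); q=s['orientation']; return Ro.from_quat([q[1],q[2],q[3],q[0]]).as_matrix()
def plan(target,jawdir_deg=None):
    s=env.get_state();R=Rt(s);p=np.array(s['tcp_pos'])
    o=R.T@(np.array(target)-p)*100
    a=np.degrees(np.arctan2(R[1,1],R[0,1]))
    out={'off_cm':o.round(2),'dist':np.linalg.norm(o).round(2),'jaw_az':round(a,2),'toolz':R[:,2].round(3),'toolx':R[:,0].round(4)}
    if jawdir_deg is not None: out['yaw']=round(-((jawdir_deg-a+90)%180-90),2)  # tool x down: +yaw = cw in world
    return out
E
python3 - <<'E'
from h import *
z=load('top0')
for u,v in((183,192),(233.75,194),(230.5,250),(178,248)): print('tray',px(z,u,v,zw=.035).round(3))
print('beaker',px(z,203,151,zw=.085).round(3))
f=lambda u,v:(160+130+u/5,140+v/4.6)
for u,v,zz in((98,195,.143),(582,205,.143),(97,328,.138),(582,338,.138)): print('ears/rests',px(z,*f(u,v),zw=zz).round(4))
print(px(z,*f(75,415),zw=.115),px(z,*f(595,422),zw=.115))
for u,v in((310,146),(412,148),(361,147)):print('bar',px(z,*f(u,v)).round(4))
print(plan([.51,-.1,.33],88))
z=load('side0')
# side crop 3x offset (220,110)
g=lambda u,v:(220+u/3,110+v/3)
for u,v in((44,155),(195,121),(241,187),(87,250)):
  pass
for n,(u,v,zz) in dict(bl=(44,155,.035),tl=(195,121,.035),tr=(241,187,.035)).items(): print(n,px(z,*g(u,v),zw=zz).round(3))
print('bar sleeve',px(z,*g(446,201)).round(4), 'bar ends',px(z,*g(370,125)).round(4),px(z,*g(537,294)).round(4))
E
```

```text
tray [0.573 0.339 0.035]
tray [0.568 0.198 0.035]
tray [0.413 0.201 0.035]
tray [0.417 0.344 0.035]
beaker [0.677 0.275 0.085]
ears/rests [ 0.5811 -0.0152  0.143 ]
ears/rests [ 0.5773 -0.2608  0.143 ]
ears/rests [ 0.508  -0.0153  0.138 ]
ears/rests [ 0.5041 -0.26    0.138 ]
[ 0.46203756 -0.00415353  0.115     ] [ 0.45979756 -0.27068671  0.115     ]
bar [ 0.5941 -0.1167  0.2105]
bar [ 0.5925 -0.1646  0.2145]
bar [ 0.5937 -0.1409  0.2108]
{'off_cm': array([ -9.87, -53.57,  51.82]), 'dist': np.float64(75.19), 'jaw_az': np.float64(74.6), 'toolz': array([ 0.964, -0.266, -0.   ]), 'toolx': array([-6.0e-04, -1.3e-03, -1.0e+00]), 'yaw': np.float64(-13.4)}
bl [0.415 0.34  0.035]
tl [0.572 0.332 0.035]
tr [0.566 0.197 0.035]
bar sleeve [ 0.5881 -0.1468  0.2155] bar ends [ 0.589  -0.0254  0.2144] [ 0.5897 -0.2661  0.2119]
```

>>> {"op": "servo_tool", "data": {
  "increments": [
    {"offset": [-0.6,-3.4,3.2],"yaw": -1.7},
    {"offset": [-1.2,-6.7,6.5],"yaw": -3.4},
    {"offset": [-1.9,-10.1,9.7],"yaw": -5.1},
    {"offset": [-2.5,-13.4,13],"yaw": -6.8},
    {"offset": [-3.1,-16.8,16.2],"yaw": -8.5},
    {"offset": [-3.7,-20.1,19.5],"yaw": -10.2},
    {"offset": [-4.4,-23.5,22.7],"yaw": -12},
    {"offset": [-5,-27,26],"yaw": -13.8}
  ],
  "claw": 0
}}

```text
clock: 0.95
tcp_pos: [0.332, 0.2234, 0.2816]
orientation: [0.707, 0.009, 0.707, -0.009]
wrist_force: [1.3, 0.2, -0.2]
finger_gap: 0.0
```

```bash
python3 -c "
from h import *
print(st());print(plan([.50,-.11,.33],89.1))"
```

```text
{'clock': np.float64(0.95), 'joint_pos': array([ 3.9090e-01, -3.9300e-02, -2.4450e-01,  1.3651e+00,  1.0000e-04,
        4.1690e-01]), 'qvel': array([-1.2207e+00, -1.5420e-01, -6.6000e-03,  1.4040e-01, -1.2000e-03,
       -1.5172e+00]), 'tau': array([  7.0385, -28.9197,  29.0258,   0.5347,   0.0447,   1.6393]), 'tcp_pos': array([0.332 , 0.2234, 0.2816]), 'orientation': array([ 0.7072,  0.0093,  0.7069, -0.0091]), 'wrist_force': array([ 1.2721,  0.23  , -0.1846]), 'ft_torque': array([ 0.052 , -0.0773, -0.0095]), 'finger_gap': np.float64(0.0)}
{'off_cm': array([ -4.84, -32.89,  17.66]), 'dist': np.float64(37.64), 'jaw_az': np.float64(88.51), 'toolz': array([ 1.   , -0.026,  0.   ]), 'toolx': array([ 4.e-04,  3.e-04, -1.e+00]), 'yaw': np.float64(-0.59)}
```

>>> {"op": "servo_tool", "data": {
  "increments": [
    {"offset": [-0.6,-4.6,2.5],"yaw": -0.3},
    {"offset": [-1.2,-9.1,5],"yaw": -0.3},
    {"offset": [-2,-13.6,7.5],"yaw": -0.3},
    {"offset": [-3,-18.1,10],"yaw": -0.3},
    {"offset": [-4,-22.6,12.5],"yaw": -0.3},
    {"offset": [-4.8,-27.1,15],"yaw": -0.3},
    {"offset": [-4.8,-31,17],"yaw": -0.3},
    {"offset": [-4.8,-32.5,17.6],"yaw": -0.3}
  ]
}}

```text
clock: 1.75
tcp_pos: [0.5, -0.1086, 0.3287]
orientation: [0.707, 0.009, 0.707, -0.009]
wrist_force: [0.6, 0.8, 0.3]
finger_gap: 0.0001
```

>>> {"op": "servo_tool", "data": {
  "increments": [
    {"offset": [0,0,0],"yaw": 0},
    {"offset": [0,0,0],"yaw": 0},
    {"offset": [0,0,0],"yaw": 0},
    {"offset": [0,0,0],"yaw": 0},
    {"offset": [0,0,0],"yaw": 0},
    {"offset": [0,0,0],"yaw": 0},
    {"offset": [0,0,0],"yaw": 0},
    {"offset": [0,0,0],"yaw": 0}
  ]
}}

```text
clock: 2.55
tcp_pos: [0.4985, -0.1045, 0.3294]
orientation: [0.707, 0.008, 0.707, -0.008]
wrist_force: [0.2, 0.7, 0.5]
finger_gap: 0.0004
```

```bash
python3 -c "
from h import *
snap('wrist','w1')
s=st();print(s['clock'],s['tcp_pos'],s['wrist_force']);print(plan([.525,-.088,.14],89.1))"
```

```text
2.6 [ 0.4985 -0.1046  0.3293] [-0.1935  0.4685 -0.1793]
{'off_cm': array([18.93,  1.72,  2.61]), 'dist': np.float64(19.19), 'jaw_az': np.float64(88.71), 'toolz': array([ 1.   , -0.022,  0.   ]), 'toolx': array([ 1.e-04,  0.e+00, -1.e+00]), 'yaw': np.float64(-0.39)}
```

View pics/w1.png

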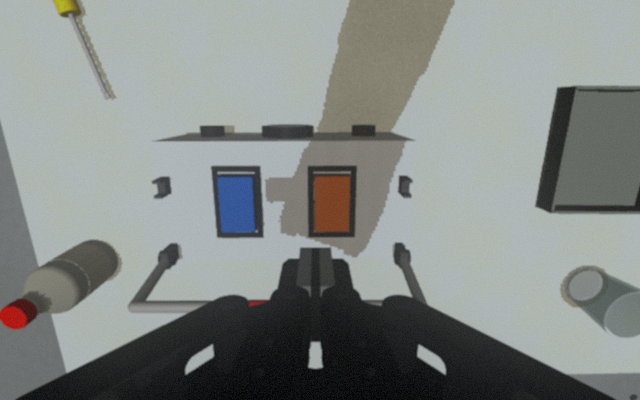

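Run:
```python
from h import *
z=load('w1');hsv=cv2.cvtColor(z['p'],cv2.COLOR_RGB2HSV)
for n,lo,hi in(('or',(5,150,80),(14,255,255)),('bl',(105,130,60),(125,255,255))):
    m=cv2.inRange(hsv,lo,hi);m[300:]=0; k,l,s,c=cv2.connectedComponentsWithStats(m)
    i=1+np.argmax(s[1:,4]); r=cv2.minAreaRect(np.argwhere(l==i)[:,::-1].astype(np.float32))
    B=cv2.boxPoints(r);P=np.array([px(z,*b,zw=.125) for b in B]);print(n,r,s[i]);print(P.round(4),'c',P.mean(0).round(4),'depth c',px(z,*r[0]).round(4))
cv2.imwrite('pics/w1c.png',cv2.resize(z['p'][110:320,110:440][:,:,::-1],None,fx=2.4,fy=2.4,interpolation=cv2.INTER_CUBIC))
```

```text
or ((331.9999694824219, 203.49998474121094), (33.99999237060547, 54.99999237060547), 0.0) [ 315  176   35   56 1826]
[[ 0.5561 -0.1049  0.125 ]
 [ 0.4971 -0.1035  0.125 ]
 [ 0.4979 -0.0692  0.125 ]
 [ 0.557  -0.069   0.125 ]] c [ 0.527  -0.0866  0.125 ] depth c [ 0.527  -0.0865  0.1229]
bl ((235.6334228515625, 204.16831970214844), (56.03001403808594, 35.20602035522461), 87.1375961303711) [ 217  177   38   56 1901]
[[ 0.4959 -0.2029  0.125 ]
 [ 0.4949 -0.1673  0.125 ]
 [ 0.5549 -0.1687  0.125 ]
 [ 0.5561 -0.206   0.125 ]] c [ 0.5255 -0.1862  0.125 ] depth c [ 0.5253 -0.1866  0.1232]
```

View pics/w1c.png

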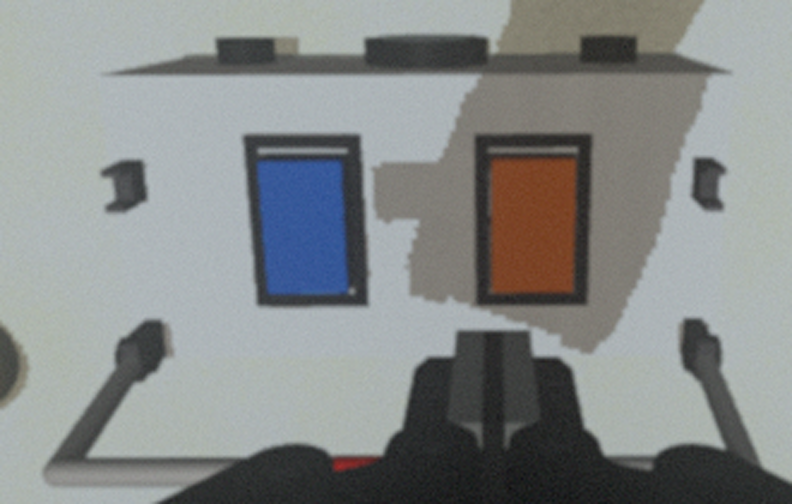

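>>> {"op": "servo_tool", "data": {
  "increments": [
    {"offset": [3,0.8,1.2],"yaw": -0.4},
    {"offset": [7,1.7,2.7],"yaw": -0.4},
    {"offset": [11,1.8,2.8],"yaw": -0.4},
    {"offset": [14.5,1.8,2.8],"yaw": -0.4},
    {"offset": [17,1.8,2.8],"yaw": -0.4},
    {"offset": [18.5,1.8,2.8],"yaw": -0.4},
    {"offset": [18.9,1.8,2.8],"yaw": -0.4},
    {"offset": [18.9,1.8,2.8],"yaw": -0.4}
  ]
}}

```text
clock: 3.4
tcp_pos: [0.5266, -0.0873, 0.1399]
orientation: [0.707, 0.006, 0.707, -0.005]
wrist_force: [0.5, 0.0, 0.8]
finger_gap: -0.0001
```

```bash
python3 -c "
from h import *
snap('wrist','w2');snap('side','s2')
s=st();print(s['clock'],s['tcp_pos'],s['wrist_force']);print(plan([.5268,-.087,.118],89.1))
cv2.imwrite('pics/s2c.png',cv2.resize(load('s2')['p'][110:310,220:420][:,:,::-1],None,fx=3,fy=3))"
```

```text
3.5 [ 0.5277 -0.0876  0.1413] [0.0244 0.2218 0.9052]
{'off_cm': array([ 2.33,  0.06, -0.09]), 'dist': np.float64(2.34), 'jaw_az': np.float64(89.1), 'toolz': array([ 1.   , -0.016,  0.002]), 'toolx': array([ 1.6e-03, -4.0e-04, -1.0e+00]), 'yaw': np.float64(-0.0)}
```

View pics/w2.png

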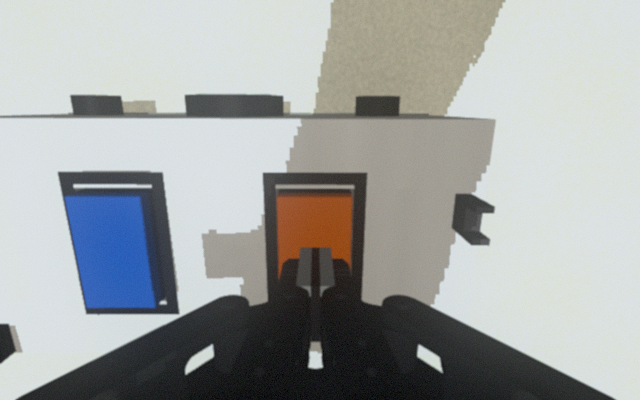

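View pics/s2c.png

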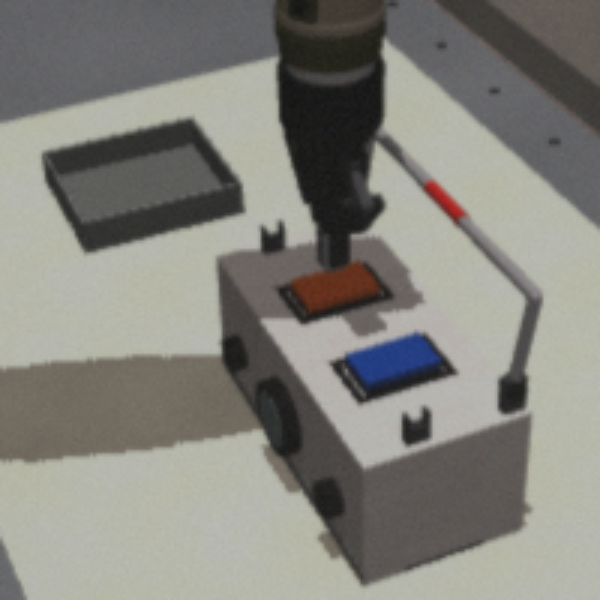

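>>> {"op": "servo_tool", "data": {
  "increments": [
    {"offset": [0.8,0,0],"yaw": 0},
    {"offset": [1.3,0,0],"yaw": 0},
    {"offset": [1.6,0,0],"yaw": 0},
    {"offset": [1.8,0,0],"yaw": 0},
    {"offset": [2,0,0],"yaw": 0},
    {"offset": [2.2,0,0],"yaw": 0},
    {"offset": [2.3,0,0],"yaw": 0},
    {"offset": [2.3,0,0],"yaw": 0}
  ]
}}

```text
clock: 4.3
tcp_pos: [0.5271, -0.0874, 0.118]
orientation: [0.707, 0.006, 0.707, -0.006]
wrist_force: [-1.4, 1.1, 5.1]
finger_gap: -0.0001
```

>>> {"op": "servo_tool", "data": {
  "increments": [
    {"offset": [0.04,0,0],"yaw": 0},
    {"offset": [0.06,0,0],"yaw": 0},
    {"offset": [0.06,0,0],"yaw": 0},
    {"offset": [0.06,0,0],"yaw": 0},
    {"offset": [0.06,0,0],"yaw": 0},
    {"offset": [0.06,0,0],"yaw": 0},
    {"offset": [0.06,0,0],"yaw": 0},
    {"offset": [0.06,0,0],"yaw": 0}
  ]
}}

```text
clock: 5.1
tcp_pos: [0.5272, -0.0874, 0.1175]
orientation: [0.707, 0.006, 0.707, -0.006]
wrist_force: [-1.1, 1.6, 6.8]
finger_gap: -0.0001
```

>>> {"op": "servo_tool", "data": {
  "increments": [
    {"offset": [-2,0,0],"yaw": 0},
    {"offset": [-6,0,0],"yaw": 0},
    {"offset": [-9,0,0],"yaw": 0},
    {"offset": [-11,0,0],"yaw": 0},
    {"offset": [-12,0,0],"yaw": 0},
    {"offset": [-12,0,0],"yaw": 0},
    {"offset": [-12,0,0],"yaw": 0},
    {"offset": [-12,0,0],"yaw": 0}
  ],
  "claw": 1
}}

```text
clock: 5.9
tcp_pos: [0.5262, -0.0872, 0.2351]
orientation: [0.706, 0.006, 0.708, -0.005]
wrist_force: [0.1, -0.5, -1.1]
finger_gap: 0.0852
```

>>> {"op": "servo_tool", "data": {
  "increments": [
    {"offset": [0,0,0],"yaw": 0},
    {"offset": [0,0,0],"yaw": 0},
    {"offset": [0,0,0],"yaw": 0},
    {"offset": [0,0,0],"yaw": 0},
    {"offset": [0,0,0],"yaw": 0},
    {"offset": [0,0,0],"yaw": 0},
    {"offset": [0,0,0],"yaw": 0},
    {"offset": [0,0,0],"yaw": 0}
  ]
}}

```text
clock: 6.7
tcp_pos: [0.527, -0.0874, 0.2367]
orientation: [0.707, 0.006, 0.707, -0.006]
wrist_force: [-0.4, -0.5, -0.5]
finger_gap: 0.0856
```

Run:
```python
from h import *
snap('wrist','w3');snap('side','s3')
s=st();print(s['clock'],s['tcp_pos'],s['wrist_force'],s['finger_gap'])
a=cv2.resize(load('s3')['p'][110:310,220:420][:,:,::-1],None,fx=2.4,fy=2.4);b=cv2.resize(load('w3')['p'][100:300,190:440][:,:,::-1],(300,240))
c=np.zeros((480,800,3),np.uint8);c[:,:480]=a;c[:240,490:790]=b;cv2.imwrite('pics/c3.png',c)
for t in('w3','s3'):
    z=load(t);hsv=cv2.cvtColor(z['p'],cv2.COLOR_RGB2HSV);m=cv2.inRange(hsv,(5,150,80),(14,255,255));m[300:]=0;m[:100]=0
    k,l,q,cc=cv2.connectedComponentsWithStats(m);i=1+np.argmax(q[1:,4]);print(t,q[i],cc[i],px(z,*cc[i]).round(4))
```

```text
6.8 [ 0.5269 -0.0874  0.2367] [-0.4558 -0.0609  0.2371] 0.0857
w3 [ 289  168   53   82 4117] [315.02283216 208.45372844] [ 0.5261 -0.0863  0.1468]
s3 [317 190  29  15 256] [331.125      196.76171875] [ 0.5242 -0.0915  0.1484]
```

View pics/c3.png

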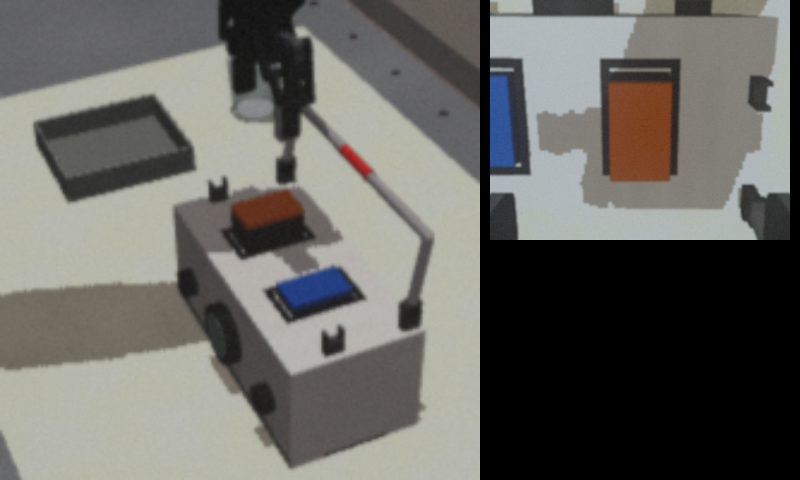

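View pics/w3.png

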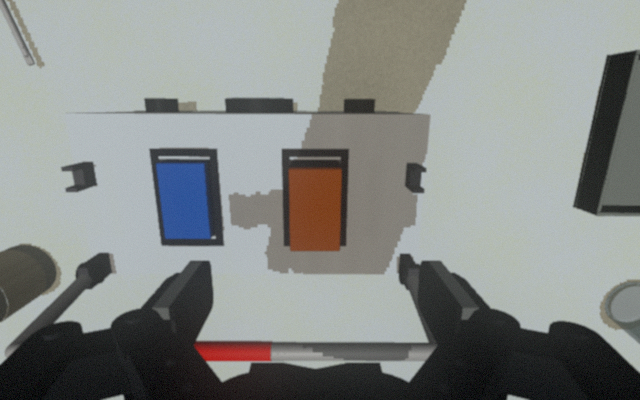

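>>> {"op": "servo_tool", "data": {
  "increments": [
    {"offset": [2,0.05,0],"yaw": 0},
    {"offset": [4.5,0.05,0],"yaw": 0},
    {"offset": [7,0.05,0],"yaw": 0},
    {"offset": [9,0.05,0],"yaw": 0},
    {"offset": [10.5,0.05,0],"yaw": 0},
    {"offset": [11.4,0.05,0],"yaw": 0},
    {"offset": [11.8,0.05,0],"yaw": 0},
    {"offset": [11.8,0.05,0],"yaw": 0}
  ]
}}

```text
clock: 7.6
tcp_pos: [0.5269, -0.0869, 0.1186]
orientation: [0.707, 0.006, 0.707, -0.005]
wrist_force: [0.1, -0.6, -0.3]
finger_gap: 0.0854
```

>>> {"op": "servo_tool", "data": {
  "increments": [
    {"offset": [0,0,0],"yaw": 0},
    {"offset": [0,0,0],"yaw": 0},
    {"offset": [0,0,0],"yaw": 0},
    {"offset": [0,0,0],"yaw": 0},
    {"offset": [0,0,0],"yaw": 0},
    {"offset": [0,0,0],"yaw": 0},
    {"offset": [0,0,0],"yaw": 0},
    {"offset": [0,0,0],"yaw": 0}
  ],
  "claw": 0,
  "force": 30
}}

```text
clock: 8.4
tcp_pos: [0.5273, -0.087, 0.1189]
orientation: [0.707, 0.006, 0.707, -0.006]
wrist_force: [1.0, -0.3, 1.4]
finger_gap: 0.0356
```

Run:
```python
from h import *
snap('wrist','w4')
s=st();print(s['clock'],s['tcp_pos'],s['wrist_force'],s['ft_torque'],s['finger_gap'])
```

```text
8.45 [ 0.5273 -0.087   0.1189] [ 0.4932 -0.6443  1.9898] [-0.0873 -0.2453 -0.02  ] 0.0353
```

View pics/w4.png

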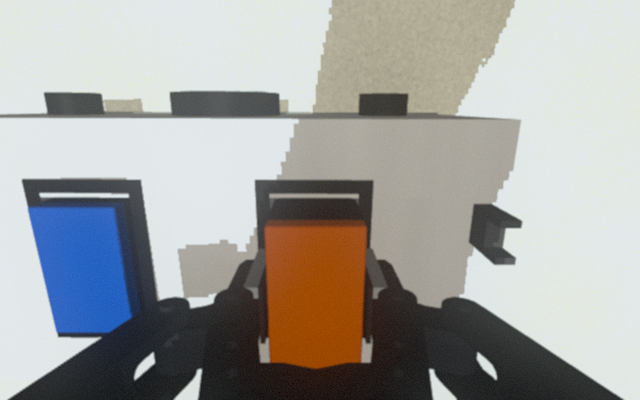

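>>> {"op": "servo_tool", "data": {
  "increments": [
    {"offset": [-0.5,0,0],"yaw": 0},
    {"offset": [-1.2,0,0],"yaw": 0},
    {"offset": [-2,0,0],"yaw": 0},
    {"offset": [-3,0,0],"yaw": 0},
    {"offset": [-4,0,0],"yaw": 0},
    {"offset": [-5,0,0],"yaw": 0},
    {"offset": [-6,0,0],"yaw": 0},
    {"offset": [-7,0,0],"yaw": 0}
  ],
  "force": 40
}}

```text
clock: 9.25
tcp_pos: [0.527, -0.0869, 0.1897]
orientation: [0.707, 0.006, 0.707, -0.006]
wrist_force: [-0.0, -0.1, -2.8]
finger_gap: 0.0355
```

>>> {"op": "servo_tool", "data": {
  "increments": [
    {"offset": [-1.5,0,0],"yaw": 0},
    {"offset": [-3,0,0],"yaw": 0},
    {"offset": [-4.5,0,0],"yaw": 0},
    {"offset": [-6,0,0],"yaw": 0},
    {"offset": [-7,0,0],"yaw": 0},
    {"offset": [-8,0,0],"yaw": 0},
    {"offset": [-8,0,0],"yaw": 0},
    {"offset": [-8,0,0],"yaw": 0}
  ]
}}

```text
clock: 10.05
tcp_pos: [0.5269, -0.0869, 0.2685]
orientation: [0.707, 0.006, 0.707, -0.005]
wrist_force: [0.0, 0.2, -2.7]
finger_gap: 0.0355
```

Run:
```python
from h import *
snap('side','s5')
s=st();print(s['clock'],s['tcp_pos'],s['wrist_force'],s['finger_gap']);print(plan([.49,.27,.19],89))
cv2.imwrite('pics/s5c.png',cv2.resize(load('s5')['p'][60:310,200:450][:,:,::-1],None,fx=2.4,fy=2.4))
```

```text
10.1 [ 0.5267 -0.0868  0.2681] [ 0.6571  0.86   -2.3005] 0.0357
{'off_cm': array([ 7.82, 35.62, -4.22]), 'dist': np.float64(36.71), 'jaw_az': np.float64(89.1), 'toolz': array([ 1.   , -0.016, -0.001]), 'toolx': array([-9.e-04,  4.e-04, -1.e+00]), 'yaw': np.float64(0.1)}
```

View pics/s5c.png

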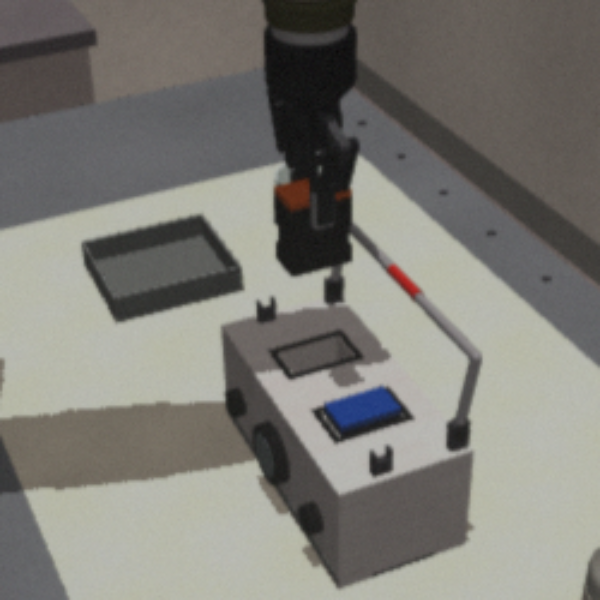

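>>> {"op": "servo_tool", "data": {
  "increments": [
    {"offset": [0,2,-0.3],"yaw": 0},
    {"offset": [0,6,-1],"yaw": 0},
    {"offset": [0,10.5,-1.7],"yaw": 0},
    {"offset": [0,15,-2.4],"yaw": 0},
    {"offset": [0,19.5,-3],"yaw": 0},
    {"offset": [0,24,-3.7],"yaw": 0},
    {"offset": [0,28,-4],"yaw": 0},
    {"offset": [0,31.5,-4],"yaw": 0}
  ]
}}

```text
clock: 10.9
tcp_pos: [0.4907, 0.2307, 0.268]
orientation: [0.707, 0.005, 0.708, -0.005]
wrist_force: [-0.3, -0.3, -1.9]
finger_gap: 0.035
```

>>> {"op": "servo_tool", "data": {
  "increments": [
    {"offset": [0.5,2.5,0],"yaw": 0},
    {"offset": [2,4,0],"yaw": 0},
    {"offset": [4,4.2,0],"yaw": 0},
    {"offset": [6,4.2,0],"yaw": 0},
    {"offset": [8,4.2,0],"yaw": 0},
    {"offset": [10,4.2,0],"yaw": 0},
    {"offset": [11,4.2,0],"yaw": 0},
    {"offset": [11,4.2,0],"yaw": 0}
  ]
}}

```text
clock: 11.7
tcp_pos: [0.4911, 0.2701, 0.1566]
orientation: [0.706, 0.005, 0.709, -0.006]
wrist_force: [0.7, -0.6, -2.3]
finger_gap: 0.0354
```

Run:
```python
from h import *
snap('side','s6');snap('wrist','w6')
s=st();print(s['clock'],s['tcp_pos'],s['wrist_force'],s['finger_gap']);print(plan([.493,.2705,.049],89))
cv2.imwrite('pics/s6c.png',cv2.resize(load('s6')['p'][60:260,180:380][:,:,::-1],None,fx=2.4,fy=2.4))
```

```text
11.8 [0.4927 0.2707 0.159 ] [ 0.7035 -0.0514 -1.9269] 0.0353
{'off_cm': array([11.  , -0.02,  0.03]), 'dist': np.float64(11.0), 'jaw_az': np.float64(89.1), 'toolz': array([ 1.   , -0.016, -0.   ]), 'toolx': array([-1.e-04,  0.e+00, -1.e+00]), 'yaw': np.float64(0.1)}
```

View pics/s6c.png

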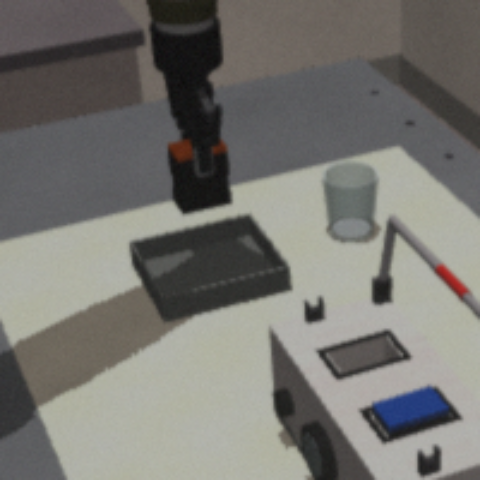

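View pics/w6.png

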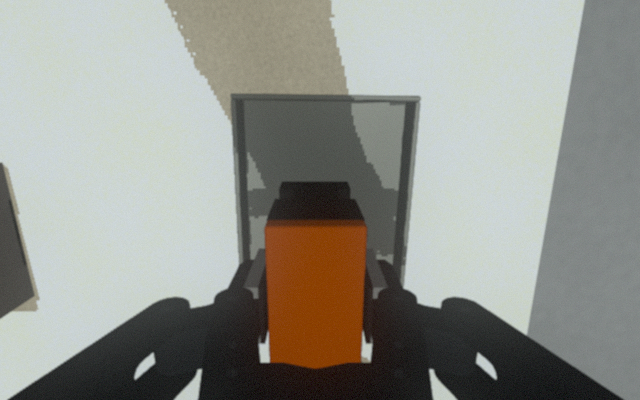

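Run:
```python
from h import *
z=load('w6')
for u,v in((233,97),(420,97),(240,200),(411,200)): print(px(z,u,v,zw=.035).round(4))
```

```text
[0.4152 0.2131 0.035 ]
[0.4175 0.3489 0.035 ]
[0.4926 0.2123 0.035 ]
[0.4949 0.3469 0.035 ]
```

Run:
```python
from h import *
z=load('w6')
cv2.imwrite('pics/w6c.png',cv2.resize(z['p'][80:280,210:440][:,:,::-1],None,fx=3.4,fy=3,interpolation=cv2.INTER_CUBIC))
print(z['T'].round(3),z['c'])
print(z['d'][150,225:250].round(3),z['d'][150,400:425].round(3))
```

```text
[[ 0.017 -0.963 -0.271  0.424]
 [ 1.     0.016  0.005  0.273]
 [-0.001 -0.271  0.963  0.299]
 [ 0.     0.     0.     1.   ]] [315.07901588 204.98065149]
[0.298 0.299 0.298 0.3   0.298 0.299 0.299 0.298 0.298 0.264 0.265 0.265
 0.266 0.266 0.267 0.272 0.275 0.28  0.283 0.286 0.291 0.296 0.295 0.295
 0.293] [0.297 0.297 0.292 0.288 0.285 0.282 0.279 0.275 0.272 0.269 0.267 0.264
 0.266 0.264 0.264 0.265 0.299 0.299 0.299 0.298 0.298 0.298 0.298 0.299
 0.297]
```

View pics/w6c.png

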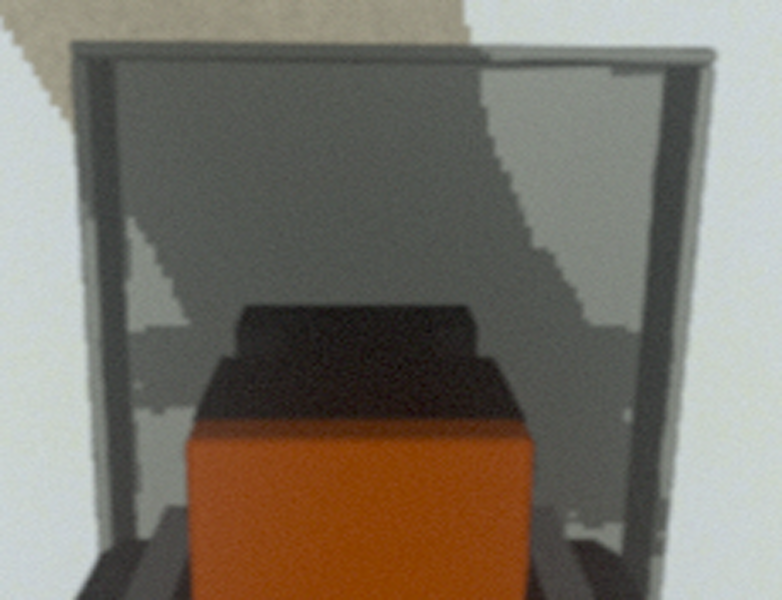

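>>> {"op": "servo_tool", "data": {
  "increments": [
    {"offset": [1,0.4,0.1],"yaw": 0},
    {"offset": [3,0.8,0.2],"yaw": 0},
    {"offset": [5,0.8,0.2],"yaw": 0},
    {"offset": [7,0.8,0.2],"yaw": 0},
    {"offset": [8.5,0.8,0.2],"yaw": 0},
    {"offset": [9.5,0.8,0.2],"yaw": 0},
    {"offset": [10.2,0.8,0.2],"yaw": 0},
    {"offset": [10.5,0.8,0.2],"yaw": 0}
  ]
}}

```text
clock: 12.6
tcp_pos: [0.4948, 0.2788, 0.0534]
orientation: [0.707, 0.006, 0.707, -0.006]
wrist_force: [-1.1, -0.3, -2.0]
finger_gap: 0.0352
```

>>> {"op": "servo_tool", "data": {
  "increments": [
    {"offset": [0.1,0,0],"yaw": 0},
    {"offset": [0.2,0,0],"yaw": 0},
    {"offset": [0.3,0,0],"yaw": 0},
    {"offset": [0.4,0,0],"yaw": 0},
    {"offset": [0.45,0,0],"yaw": 0},
    {"offset": [0.5,0,0],"yaw": 0},
    {"offset": [0.5,0,0],"yaw": 0},
    {"offset": [0.5,0,0],"yaw": 0}
  ]
}}

```text
clock: 13.4
tcp_pos: [0.495, 0.2787, 0.0498]
orientation: [0.707, 0.006, 0.707, -0.005]
wrist_force: [-2.3, -0.2, 4.2]
finger_gap: 0.0353
```

>>> {"op": "servo_tool", "data": {
  "increments": [
    {"offset": [-0.1,0,0],"yaw": 0},
    {"offset": [-0.1,0,0],"yaw": 0},
    {"offset": [-0.1,0,0],"yaw": 0},
    {"offset": [-0.1,0,0],"yaw": 0},
    {"offset": [-0.1,0,0],"yaw": 0},
    {"offset": [-0.1,0,0],"yaw": 0},
    {"offset": [-0.1,0,0],"yaw": 0},
    {"offset": [-0.1,0,0],"yaw": 0}
  ],
  "claw": 0.65
}}

```text
clock: 14.2
tcp_pos: [0.4947, 0.2787, 0.0497]
orientation: [0.707, 0.006, 0.707, -0.006]
wrist_force: [-1.1, -0.8, -0.2]
finger_gap: 0.0557
```

>>> {"op": "servo_tool", "data": {
  "increments": [
    {"offset": [-0.6,0,0],"yaw": 0},
    {"offset": [-2,0,0],"yaw": 0},
    {"offset": [-4.5,0,0],"yaw": 0},
    {"offset": [-8,0,0],"yaw": 0},
    {"offset": [-12,0,0],"yaw": 0},
    {"offset": [-16,0,0],"yaw": 0},
    {"offset": [-20,0,0],"yaw": 0},
    {"offset": [-24,0,0],"yaw": 0}
  ]
}}

```text
clock: 15.0
tcp_pos: [0.4943, 0.2785, 0.292]
orientation: [0.707, 0.006, 0.707, -0.005]
wrist_force: [1.7, 1.0, -0.6]
finger_gap: 0.0556
```

Run:
```python
from h import *
snap('side','s7')
s=st();print(s['clock'],s['tcp_pos'],s['wrist_force'],s['finger_gap'])
cv2.imwrite('pics/s7c.png',cv2.resize(load('s7')['p'][60:310,200:450][:,:,::-1],None,fx=2.4,fy=2.4))
```

```text
15.05 [0.4965 0.2794 0.2993] [1.5881 0.5434 4.4831] 0.0555
```

View pics/s7c.png

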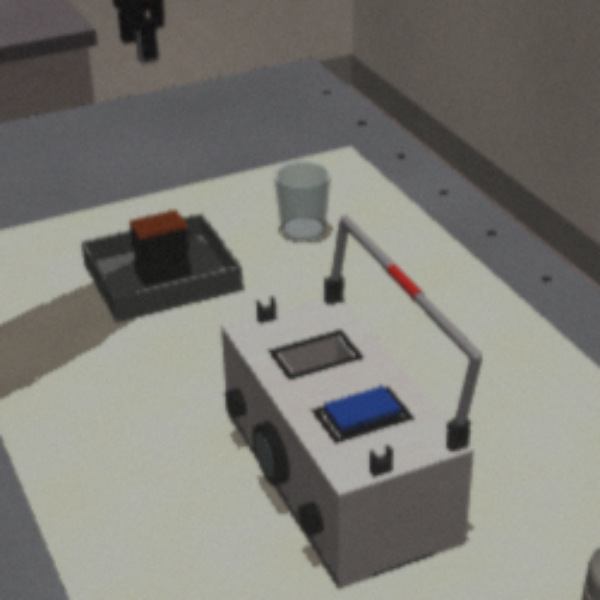

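Run:
```python
from h import *
print(plan([.632,-.137,.30],89.1))
z=load('w1')
for u,v in((170,306),(193,306),(257,304)): print(px(z,u,v).round(4))
```

```text
{'off_cm': array([ -0.1 , -41.42,  14.2 ]), 'dist': np.float64(43.79), 'jaw_az': np.float64(89.1), 'toolz': array([ 1.   , -0.016,  0.01 ]), 'toolx': array([ 0.0104,  0.0041, -0.9999]), 'yaw': np.float64(0.0)}
[ 0.59   -0.229   0.2096]
[ 0.59   -0.2091  0.2104]
[ 0.4918 -0.1223  0.3691]
```

>>> {"op": "servo_tool", "data": {
  "increments": [
    {"offset": [0,-2.5,0.8],"yaw": 0},
    {"offset": [0,-7,2.4],"yaw": 0},
    {"offset": [0,-11.5,3.9],"yaw": 0},
    {"offset": [0,-16,5.4],"yaw": 0},
    {"offset": [0,-20.5,7],"yaw": 0},
    {"offset": [0,-25,8.5],"yaw": 0},
    {"offset": [0,-29.5,10],"yaw": 0},
    {"offset": [0,-34,11.6],"yaw": 0}
  ],
  "claw": 0
}}

```text
clock: 15.85
tcp_pos: [0.6055, -0.065, 0.2902]
orientation: [0.707, 0.006, 0.707, -0.006]
wrist_force: [0.9, 0.7, 0.7]
finger_gap: -0.0
```

>>> {"op": "servo_tool", "data": {
  "increments": [
    {"offset": [0,-4,1.3],"yaw": 0},
    {"offset": [0,-6.5,2.2],"yaw": 0},
    {"offset": [0,-7.5,2.5],"yaw": 0},
    {"offset": [0,-7.5,2.5],"yaw": 0},
    {"offset": [0,-7.5,2.5],"yaw": 0},
    {"offset": [0,-7.5,2.5],"yaw": 0},
    {"offset": [0,-7.5,2.5],"yaw": 0},
    {"offset": [0,-7.5,2.5],"yaw": 0}
  ]
}}

```text
clock: 16.65
tcp_pos: [0.6291, -0.1373, 0.2901]
orientation: [0.707, 0.005, 0.707, -0.005]
wrist_force: [0.1, 0.7, -0.1]
finger_gap: 0.0002
```

Run:
```python
from h import *
snap('wrist','w8')
s=st();print(s['clock'],s['tcp_pos'],s['wrist_force'],s['finger_gap']);print(plan([.632,-.137,.19],89.1))
```

```text
16.7 [ 0.6291 -0.1376  0.29  ] [0.6476 1.0379 0.003 ] 0.0001
{'off_cm': array([10.  ,  0.06,  0.29]), 'dist': np.float64(10.01), 'jaw_az': np.float64(89.17), 'toolz': array([ 1.   , -0.014,  0.   ]), 'toolx': array([ 4.e-04,  0.e+00, -1.e+00]), 'yaw': np.float64(0.07)}
```

View pics/w8.png

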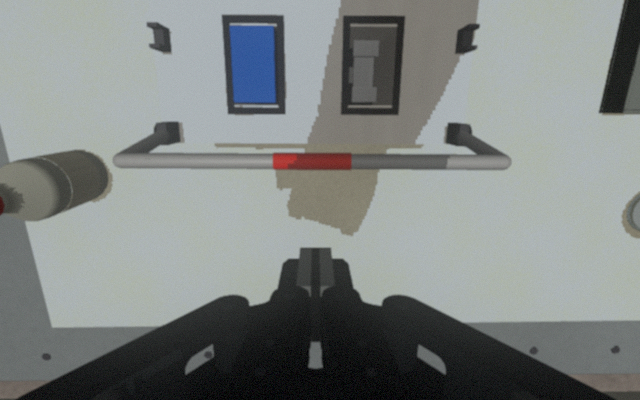

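>>> {"op": "servo_tool", "data": {
  "increments": [
    {"offset": [2,0,0.3],"yaw": 0},
    {"offset": [5,0,0.5],"yaw": 0},
    {"offset": [8,0,0.5],"yaw": 0},
    {"offset": [10,0,0.5],"yaw": 0},
    {"offset": [11,0,0.3],"yaw": 0},
    {"offset": [11.2,0,0],"yaw": 0},
    {"offset": [11.2,0,-0.8],"yaw": 0},
    {"offset": [11.2,0,-1.6],"yaw": 0}
  ]
}}

```text
clock: 17.5
tcp_pos: [0.6132, -0.1384, 0.1791]
orientation: [0.708, 0.005, 0.706, -0.006]
wrist_force: [-1.1, -1.0, 0.8]
finger_gap: 0.0001
```

>>> {"op": "servo_tool", "data": {
  "increments": [
    {"offset": [0,0,-0.8],"yaw": 0},
    {"offset": [0,0,-1.6],"yaw": 0},
    {"offset": [0,0,-2.4],"yaw": 0},
    {"offset": [0,0,-3.2],"yaw": 0},
    {"offset": [0,0,-4],"yaw": 0},
    {"offset": [0,0,-4.8],"yaw": 0},
    {"offset": [0,0,-5.6],"yaw": 0},
    {"offset": [0,0,-6.2],"yaw": 0}
  ]
}}

```text
clock: 18.3
tcp_pos: [0.5505, -0.1372, 0.1775]
orientation: [0.707, 0.006, 0.707, -0.005]
wrist_force: [3.2, -0.6, -1.3]
finger_gap: 0.0002
```

Run:
```python
from h import *
snap('side','s9')
s=st();print(s['clock'],s['tcp_pos'],s['wrist_force'],s['finger_gap'])
cv2.imwrite('pics/s9c.png',cv2.resize(load('s9')['p'][110:310,220:420][:,:,::-1],None,fx=3,fy=3))
```

```text
18.35 [ 0.5497 -0.1371  0.1776] [-0.0475 -0.1206 -1.2418] -0.0001
```

View pics/s9c.png

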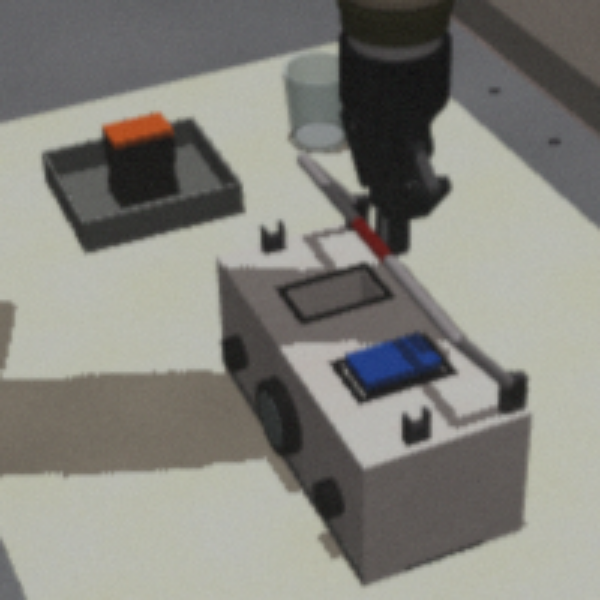

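Run:
```python
from h import *
z=load('s9');
for u,v in((366,235),(372,240),(380,250),(330,190),(430,305)):print(px(z,220+u/3,110+v/3).round(4))
```

```text
[ 0.5301 -0.1343  0.1964]
[ 0.5305 -0.143   0.1973]
[ 0.5307 -0.155   0.1961]
[ 0.5326 -0.0699  0.1968]
[ 0.5295 -0.23    0.1987]
```

>>> {"op": "servo_tool", "data": {
  "increments": [
    {"offset": [0,0,0.6],"yaw": 0},
    {"offset": [-2,0,0.8],"yaw": 0},
    {"offset": [-4,0,0.8],"yaw": 0},
    {"offset": [-5,0,0],"yaw": 0},
    {"offset": [-5,0,-1.2],"yaw": 0},
    {"offset": [-5,0,-2],"yaw": 0},
    {"offset": [-5,0,-2],"yaw": 0},
    {"offset": [-5,0,-2],"yaw": 0}
  ]
}}

```text
clock: 19.15
tcp_pos: [0.5309, -0.137, 0.2274]
orientation: [0.707, 0.006, 0.707, -0.006]
wrist_force: [0.3, -0.3, -0.5]
finger_gap: -0.0
```

Run:
```python
from h import *
s=st();print(s['clock'],s['tcp_pos'],s['wrist_force'])
for q in(50,40,30,20,10,0):
    a=np.radians(q);print(q,plan([.5813-.075*np.cos(a),-.137,.139+.075*np.sin(a)],89.1)['off_cm'])
```

```text
19.15 [ 0.5309 -0.137   0.2274] [ 0.3309 -0.2884 -0.5234]
50 [ 3.09 -0.    0.22]
40 [ 4.02 -0.02 -0.71]
30 [ 5.09 -0.03 -1.46]
20 [ 6.27 -0.04 -2.01]
10 [ 7.54 -0.04 -2.35]
0 [ 8.84 -0.05 -2.46]
```

>>> {"op": "servo_tool", "data": {
  "increments": [
    {"offset": [1.5,0,0],"yaw": 0},
    {"offset": [2.6,0,0],"yaw": 0},
    {"offset": [3.3,0,-0.2],"yaw": 0},
    {"offset": [4,0,-0.7],"yaw": 0},
    {"offset": [4.7,0,-1.2],"yaw": 0},
    {"offset": [5.4,0,-1.6],"yaw": 0},
    {"offset": [6.1,0,-2],"yaw": 0},
    {"offset": [6.8,0,-2.2],"yaw": 0}
  ]
}}

```text
clock: 19.95
tcp_pos: [0.5089, -0.1366, 0.159]
orientation: [0.707, 0.006, 0.707, -0.005]
wrist_force: [-0.8, 0.5, 1.3]
finger_gap: 0.0002
```

>>> {"op": "servo_tool", "data": {
  "increments": [
    {"offset": [0.6,0,-0.1],"yaw": 0},
    {"offset": [1.1,0,-0.2],"yaw": 0},
    {"offset": [1.5,0,-0.3],"yaw": 0},
    {"offset": [1.8,0,-0.3],"yaw": 0},
    {"offset": [2,0,-0.3],"yaw": 0},
    {"offset": [2.1,0,-0.3],"yaw": 0},
    {"offset": [2.1,0,-0.3],"yaw": 0},
    {"offset": [2.1,0,-0.3],"yaw": 0}
  ]
}}

```text
clock: 20.75
tcp_pos: [0.5062, -0.1366, 0.1389]
orientation: [0.707, 0.006, 0.707, -0.006]
wrist_force: [-1.4, 0.5, 2.9]
finger_gap: -0.0001
```

>>> {"op": "servo_tool", "data": {
  "increments": [
    {"offset": [0.05,0,0],"yaw": 0},
    {"offset": [0.1,0,0],"yaw": 0},
    {"offset": [0.15,0,0],"yaw": 0},
    {"offset": [0.2,0,0],"yaw": 0},
    {"offset": [0.2,0,0],"yaw": 0},
    {"offset": [0.2,0,0],"yaw": 0},
    {"offset": [0.2,0,0],"yaw": 0},
    {"offset": [0.2,0,0],"yaw": 0}
  ]
}}

```text
clock: 21.55
tcp_pos: [0.5063, -0.1367, 0.1386]
orientation: [0.708, 0.005, 0.707, -0.006]
wrist_force: [-5.4, 2.2, 14.2]
finger_gap: -0.0002
```

Firm stop at z = 0.1386 with 14 N, so the bar is seated. Retreat and check.

>>> {"op": "servo_tool", "data": {
  "increments": [
    {"offset": [-0.5,0,0],"yaw": 0},
    {"offset": [-2,0,0],"yaw": 0},
    {"offset": [-5,0,0],"yaw": 0},
    {"offset": [-9,0,0],"yaw": 0},
    {"offset": [-13,0,0],"yaw": 0},
    {"offset": [-16,0,0],"yaw": 0},
    {"offset": [-18,0,-1],"yaw": 0},
    {"offset": [-19,0,-2],"yaw": 0}
  ]
}}

```text
clock: 22.35
tcp_pos: [0.4868, -0.1366, 0.3285]
orientation: [0.708, 0.005, 0.706, -0.006]
wrist_force: [0.6, 0.3, 0.6]
finger_gap: 0.0002
```

Run:
```python
from h import *
snap('side','s10');snap('wrist','w10');snap('top','t10')
s=st();print(s['clock'],s['tcp_pos'],s['wrist_force'],s['finger_gap'])
cv2.imwrite('pics/s10c.png',cv2.resize(load('s10')['p'][110:310,220:420][:,:,::-1],None,fx=3,fy=3))
z=load('s10');hsv=cv2.cvtColor(z['p'],cv2.COLOR_RGB2HSV);m=cv2.inRange(hsv,(0,170,90),(4,255,255));m[:,420:]=0
k,l,q,c=cv2.connectedComponentsWithStats(m)
for i in range(1,k):
    if q[i,4]>10:print(q[i],c[i],px(z,*c[i]).round(4))
```

```text
22.5 [ 0.486  -0.1363  0.3266] [-0.0749  0.0183 -0.6886] -0.0
[140  17   5   3  12] [141.91666667  17.91666667] [0.3438 1.3671 0.2029]
[142  22   7   4  20] [144.85  23.35] [0.3426 1.2847 0.2021]
[146  28   7   4  21] [149.0952381   29.14285714] [0.3449 1.1949 0.2026]
[327 209  10  11  23] [331.73913043 213.60869565] [ 0.5019 -0.1403  0.1416]
```

View pics/s10c.png

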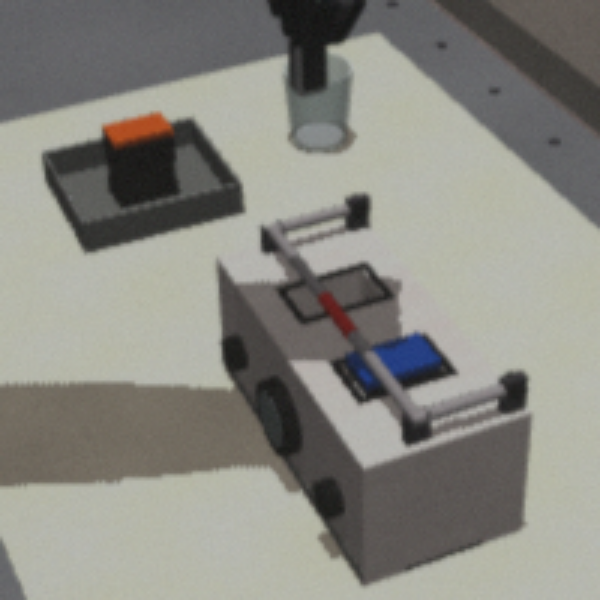

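View pics/w10.png

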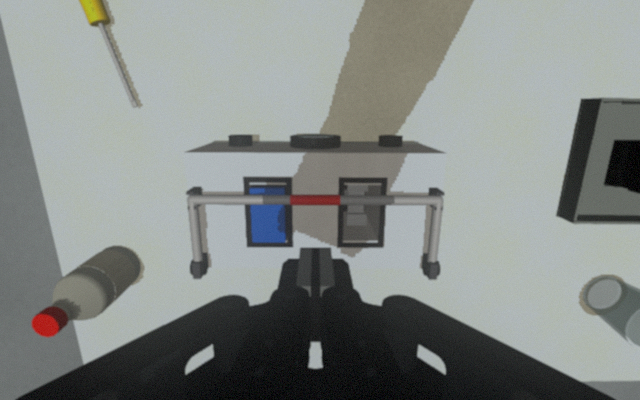

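View pics/t10.png

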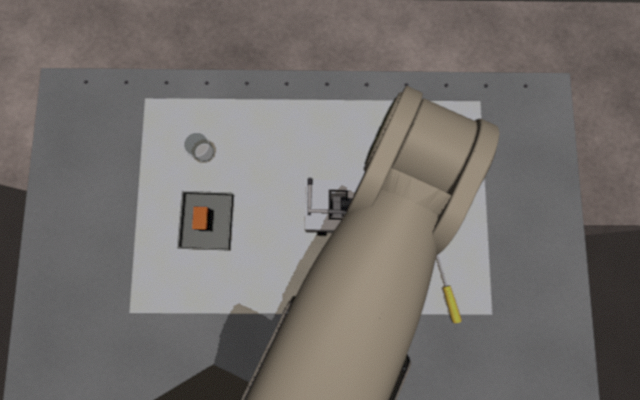

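Run:
```python
from h import *
z=load('w10')
for u,v in((268,225),(275,235),(230,199),(400,199),(318,199),(310,225)):print((u,v),px(z,u,v).round(4))
env.hand_in();s=st();print(s['clock'])
```

```text
(268, 225) [ 0.537  -0.1864  0.1223]
(275, 235) [ 0.5482 -0.1795  0.1228]
(230, 199) [ 0.5042 -0.2207  0.136 ]
(400, 199) [ 0.5065 -0.0518  0.1377]
(318, 199) [ 0.5058 -0.133   0.1355]
(310, 225) [ 0.5412 -0.1421  0.1124]
the job is handed in; nothing more can be done
the job is handed in; nothing more can be done
```

The job is done and handed in at about 22.5 s of the 72 s allowed.

I pressed the orange cassette in about 7.5 mm at 7 N and let go. It sprang up and stood on its own (cap seen at z ≈ 0.147–0.148). I then pulled it straight up and stood it in the grey tray. Finally I swung the bail over and pressed it down until it stopped hard at 14 N, with the bar's top at z ≈ 0.1386 (home is 0.139).

Last checks, from pictures taken just before handing in:
- **Cassette:** the orange one stands upright in the tray.
- **Blue cassette:** its cap reads about 10 mm above the deck, so it is still latched.
- **Bail:** the bar lies level on both rests.
- **Bystanders:** the beaker, bottle and screwdriver look undisturbed. The arm hid the bottle from the top camera, so I judged that one from the wrist picture.

Two measurements disagreed:
- **Tray position:** the wrist camera put the tray about 1 cm further to the robot's left than the top and side cameras did. I used the wrist reading, and the cassette went in clear of the walls.
- **Bar height:** the side camera read the seated bar about 2.5 mm high and the wrist camera 1–3 mm low. Both cameras showed the same kind of error on known heights earlier, so I relied on the measured stop.

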